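# Load the jack cones into the numbered rack

### The job

Load the lasting rack for the next jobs: first stand the jack cone with the white collar in the pocket marked with one dot, then the one with the pink collar in the pocket marked with two dots. Set each one down upright on the pocket's floor and let go of it before taking the next; do not drop or topple them.

Things in the scene. Friction and masses are not known exactly. Their poses are not given: they have to be found in the camera images.
- white_cone: Jack cone with white collar, loose, upright on the table, 114 mm tall, round. From below: beige foot 46 mm across, 12 high; beige cone narrowing 40 to 25; white parallel collar to grip, 32 across, 68 to 100 mm up; steel pin 10 across, 14 long. 0.11 to 0.23 kg. Origin: centre of underside, z up. Like cones with yellow, green and black collars are not wanted; black is already in the three-dot pocket.
- pink_cone: Jack cone with pink collar, loose, upright on the table, 114 mm tall, round. From below: beige foot 46 mm across, 12 high; beige cone narrowing 40 to 25; pink parallel collar to grip, 32 across, 68 to 100 mm up; steel pin 10 across, 14 long. 0.11 to 0.23 kg. Origin: centre of underside, z up. Like cones with yellow, green and black collars are not wanted; black is already in the three-dot pocket.
- pocket_one_floor (a point): Centre of the inner floor, 18 mm above the table, of the fixed grey rack pocket whose white tag has one black dot. Square, open top, inside 66 x 66 mm, walls 6, rim 46 mm above this point. z up, y along the row of three pockets (100 mm apart, in any order), x across it towards the tag, which is outside the rim on the side away from the robot, at most 50 mm above this point.
- pocket_two_floor (a point): Centre of the inner floor, 18 mm above the table, of the fixed grey rack pocket whose white tag has two black dots. Square, open top, inside 66 x 66 mm, walls 6, rim 46 mm above this point. z up, y along the row of three pockets (100 mm apart, in any order), x across it towards the tag, which is outside the rim on the side away from the robot, at most 50 mm above this point.
Things that resemble listed ones, but are neither listed nor needed, are in the scene too. Leave any blue or orange look-alike of the white_cone alone.

How it is judged:
By the outcome, as a careful person would: the job done as asked, in the order asked, and still so for the second after the job is handed in, with the robot touching nothing.
It also fails if it takes over 58 s, if anything falls off the work surface, if the arm or the gripper's body presses on something with over 40 N, if the wrist force passes 120 N, or if a joint passes its speed limit or range.

### The arm

A 6-joint arm with a two-finger parallel gripper is mounted at the origin on the work surface. World frame = base frame: x ahead of the robot, y to its left, z up, the work surface at z = 0. Lengths are in mm, angles in rad, forces in N, time in s.
With the tool pointing down it reaches from about 350 to 875 mm from the base axis. Payload 4.2 kg.
Tool frame: the origin (TCP) lies midway between the tips of the shut fingers; the grasp point (between the pads) lies 19 mm behind it; z points along the fingers, y is the line along which they close (so a half turn about z gives the same grasp; the last joint's range is limited). The gripper opens to 85 mm and grips with 20 to 120 N. Pads are 22 mm wide; open, the fingers measure 114 mm over their backs; the gripper's body (76 mm by 85 mm) begins 54 mm behind the grasp point. The pads swing forward as they close: fully open they stand 13 mm farther back than shut.
Start: joints at [-0.874, 0.385, 0.008, 0, -1.194, -0.259], TCP at [264.979, -566.026, 231.312] pointing down, gripper open.
Joint ranges: [-3.14, 3.14], [-1.21, 2.06], [-1.07, 1.41], [-3.16, 2.05], [-2.99, -0.16], [-3.1, 3.1]. Speed limits (rad/s): [2.79, 2.79, 3.14, 3.14, 3.14, 3.14].

### API

Orientations are given as a unit quaternion [x, y, z, w].
In Python, from bench import read_state, get_image, job_done gives the robot as it stands.
- The arm moves only by the tool servo_tool, never from a script. Its arguments are lists of equal length, an entry for each row: "rotation": the turn, a rotation vector about the world's x, y, z scaled (see below), a list of three; "slide": the shift along the world's x, y, z scaled (see below), a list of three; "grip": the opening, from -1 (shut) to 1 (fully open). In form: {"rotation": [[rx, ry, rz], ...], "slide": [[tx, ty, tz], ...], "grip": [grip, ...]}. A call has 1 to 8 rows; each row is the pose to reach, as a shift and turn from the pose commanded when the call began, turning the shorter way round; what a row does not reach only later rows make up. The controller multiplies each number of a shift by 0.2 m and each number of a turn by 360 degrees. A row lasts 1/8 s, in which the tool goes at most 62.5 mm and 10.7 degrees, less where a joint would pass 70% of its speed; a pose out of reach is approached as far as the arm can. A call with a number of a shift or a turn outside -1 to 1 is refused whole. A call with a gripper value outside its range is refused whole. The fingers move at their own pace and stop on an object; the grip force is fixed at half the most. Time passes only in rows, so rows that repeat a pose let the fingers close. It gives the time, the measured TCP pose, the force, the opening and the grip force at its end, in the units of the state.
- read_state(): the state, without advancing time (a new reading comes with each control period).
- get_image(name): name is "scene" or "top"; returns a dict with "image" (420x560x3 uint8, red, green, blue), "depth" (420x560 float32, mm along the optical axis (not along the pixel's ray), 0 where there is no reading), "camera_matrix" (3x3 intrinsics, pixels), "rvec" (rotation vector, rad) and "tvec" (3), from world to camera coordinates, as OpenCV has them. Camera axes: x right, y down, z forward; pixel columns grow to the right and rows downward; lengths in mm; the calibration is good to about 2 mm. A picture is of the moment at which its call begins.
- job_done(): hands the job in; it is judged then, once.
The state is a dict: "clock": time; "joints": joint angles; "joint_vel": joint speeds; "joint_efforts": joint torques, N m; "position": TCP position; "ee_rot": TCP orientation; "contact_force": force on the tool from outside, world axes, zero at the start; "wrist_torque": the same for the moment, N m; "gripper_width": finger opening in mm; "grasp_force": force on a finger pad.
Only numpy, scipy, OpenCV 4.12 (cv2) and the standard library are available. Lean on these libraries where they do the work, as an engineer would, in place of code of your own. Each camera call takes 0.05 s, during which the arm holds its last target. There are 200 camera calls.

## Working session

There is one attempt and no reset: what is moved stays moved. The work goes in short steps, Python scripts to look and compute and a tool call to move; the robot and the scene stay as the last step left them, time stands still between calls to the robot, and variables do not carry over. Pictures are saved under pics/ and viewed, at most 10 in all, crops included, and the job is handed in when it is done.

Besides the shell and the picture viewer there is one more tool, called after "Request:" as name(argument=value, ...), one argument or row to a line, values as JSON. servo_tool: Moves the arm, as the interface text tells. Shifts and turns lie within -1 to 1; 1 stands for 0.2 m of shift or 360 degrees of turn. Its arguments: {"type":"object","properties":{"rotation":{"type":"array","items":{"type":"array","items":{"type":"number","minimum":-1,"maximum":1}}},"slide":{"type":"array","items":{"type":"array","items":{"type":"number","minimum":-1,"maximum":1}}},"grip":{"type":"array","items":{"type":"number"}}},"required":["rotation","slide","grip"]}

```bash
mkdir -p pics; cat > h.py <<'E'
import numpy as np, cv2
from bench import read_state, get_image, job_done
def grab(n,tag):
    d=get_image(n); cv2.imwrite(f'pics/{tag}.png',d['image'][:,:,::-1]); np.savez(f'{tag}.npz',**d); return d
def w(d,u,v,z=None):
    "pixel -> world; by depth, or on plane z"
    R=cv2.Rodrigues(np.array(d['rvec'],float))[0]; t=np.array(d['tvec'],float).reshape(3); K=np.array(d['camera_matrix'])
    r=np.linalg.inv(K)@[u,v,1]
    if z is None: return R.T@(r*d['depth'][int(round(v)),int(round(u))]-t)
    c=-R.T@t; q=R.T@r; return c+q*(z-c[2])/q[2]
E
python3 -c "
from h import *
grab('scene','s0');grab('top','t0');s=read_state();print(s['position'],s['ee_rot'],s['gripper_width'])"
```

```text
[ 264.75530933 -565.57477235  230.33107832] [-2.17065997e-01  9.76156437e-01  9.47710464e-04 -2.56647939e-04] 85.56055171618948
```

View pics/s0.png

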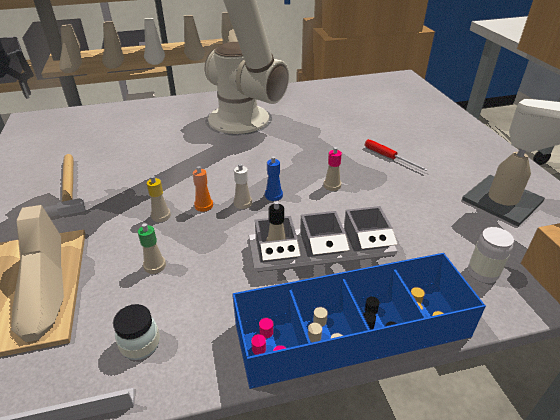

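View pics/t0.png

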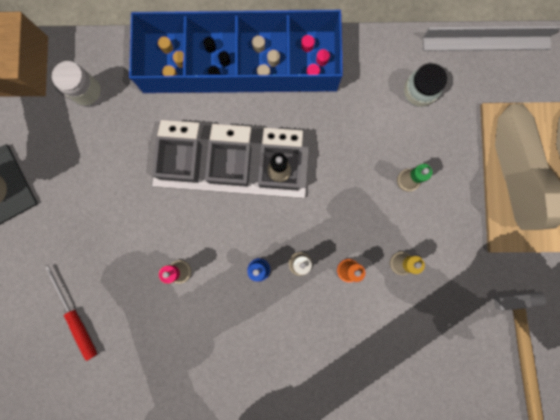

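Candidates for white: the cone at scene (241,185) / top (302,264) has a white collar, and its neighbours are orange (201,188) and blue (274,178). Pink is at scene (334,168) / top (168,274). The tags at scene (330,243) and (377,238) look like one and two dots. I'll confirm with a crop.

```bash
python3 - <<'E'
from h import *
a=cv2.imread('pics/t0.png')[110:292,145:345]; b=cv2.imread('pics/s0.png')[140:275,180:400]
a=cv2.resize(a,None,fx=3,fy=3,interpolation=cv2.INTER_CUBIC); cv2.imwrite('pics/t0c.png',a)
cv2.imwrite('pics/s0c.png',cv2.resize(b,None,fx=3,fy=3,interpolation=cv2.INTER_CUBIC))
d=dict(np.load('t0.npz'))
for p in [(0,0),(559,419),(302,264),(168,274),(229,160),(177,157),(281,165)]: print(p,w(d,*p).round(1))
E
```

```text
(0, 0) [1445.7 1049.8 -745.8]
(559, 419) [ 1.515e+02 -5.605e+02 -3.000e-01]
(302, 264) [452.5 -68.4 114.7]
(168, 274) [436.7 164.3 110.6]
(229, 160) [655.2  69.5  17.7]
(177, 157) [662.2 173.4  17.4]
(281, 165) [625.2 -33.5 118.9]
```

View pics/t0c.png

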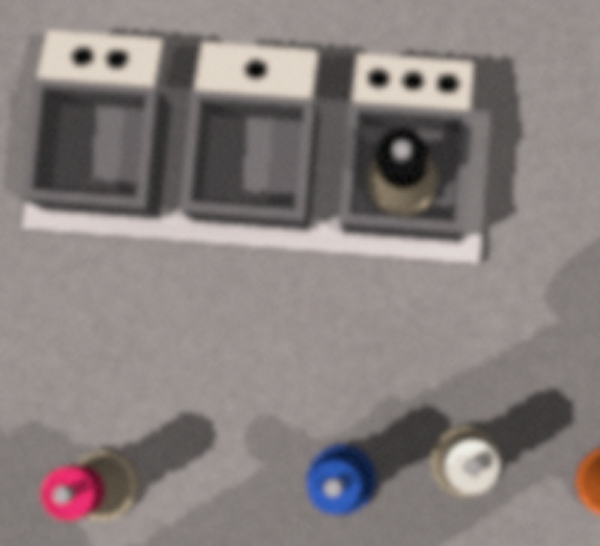

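View pics/s0c.png

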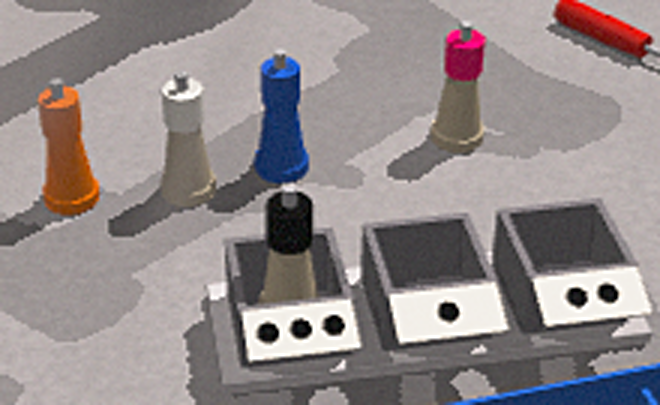

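The crops confirm it. White cone: top (302,265), scene (241,175). Pink cone: top (168,274), scene (335,160). The middle pocket has one dot, and the pocket at left in the top view (right in the scene view) has two. Next I'll measure precisely using rim-plane orthophotos and the cone point clouds.

```bash
python3 - <<'E'
from h import *
out=[]
for n in ('t0','s0'):
    d=dict(np.load(n+'.npz')); K=d['camera_matrix']; R=cv2.Rodrigues(d['rvec'])[0]; t=d['tvec'].reshape(3)
    # ortho on z=64: col=(230-y)*2.2,row=(720-x)*2.2
    c,r=np.meshgrid(np.arange(790),np.arange(297)); X=np.stack([720-r/2.2,230-c/2.2,np.full(c.shape,64.)],-1)
    p=(X@R.T+t)@K.T; p=(p[...,:2]/p[...,2:]).astype(np.float32)
    o=cv2.remap(d['image'],p[...,0],p[...,1],cv2.INTER_CUBIC)[:,:,::-1].copy()
    for k in range(0,790,110): cv2.line(o,(k,0),(k,5),(0,0,255),1)
    out.append(o)
    v,u=np.mgrid[:420,:560]; P=(np.stack([u,v,np.ones_like(u)],-1)@np.linalg.inv(K).T*d['depth'][...,None]-t)@R
    np.save(n+'P.npy',P)
    for nm,(x,y) in dict(white=(452,-68),pink=(437,164),blue=(437,0)).items():
        m=(np.hypot(P[...,0]-x,P[...,1]-y)<40)&(d['depth']>0)
        for lo,hi in ((97,104),(70,97),(2,14)):
            q=P[m&(P[...,2]>lo)&(P[...,2]<hi)]
            if len(q)>5:
                cc,rr=cv2.minEnclosingCircle(q[:,:2].astype(np.float32)); print(n,nm,lo,len(q),np.round(cc,1),round(rr,1),q.mean(0).round(1))
cv2.imwrite('pics/ortho.png',np.vstack(out))
E
```

```text
t0 white 97 224 [450.6 -68.5] 15.7 [450.6 -68.6  99.9]
t0 white 70 11 [451.9 -65.8] 14.0 [457.4 -62.6  90.5]
t0 white 2 178 [452.  -68.3] 39.7 [453.  -66.6   7. ]
t0 pink 97 217 [436.5 169.3] 15.8 [436.8 168.4 100.1]
t0 pink 70 60 [436.9 165.9] 14.8 [439.2 157.4  84.7]
t0 pink 2 186 [437.3 163.6] 39.5 [436.5 157.6   6.6]
t0 blue 97 225 [439.7  12.5] 15.7 [439.6  12.5 100.1]
t0 blue 70 14 [439.5  12.6] 15.8 [445.    3.5  81.1]
t0 blue 2 190 [437.2  -0. ] 39.8 [440.1   0.6   6.8]
s0 white 97 75 [452.3 -70.8] 17.0 [455.  -72.2 100.7]
s0 white 70 135 [452.8 -72.1] 16.4 [461.7 -72.9  84.1]
s0 white 2 134 [452.3 -68.5] 38.8 [464.1 -70.8   7.3]
s0 pink 97 68 [436.5 165.6] 16.9 [440.5 165.2 100.4]
s0 pink 70 123 [439.5 164.9] 15.7 [446.8 162.   83.3]
s0 pink 2 122 [439.5 164.7] 37.2 [449.5 162.8   7.1]
s0 blue 97 77 [440.9   9.8] 17.1 [443.5   9.2 100.5]
s0 blue 70 121 [445.    8.7] 14.7 [450.8   7.1  83.5]
s0 blue 2 119 [437.9   0.8] 39.0 [448.7   1.6   7.2]
```

View pics/ortho.png

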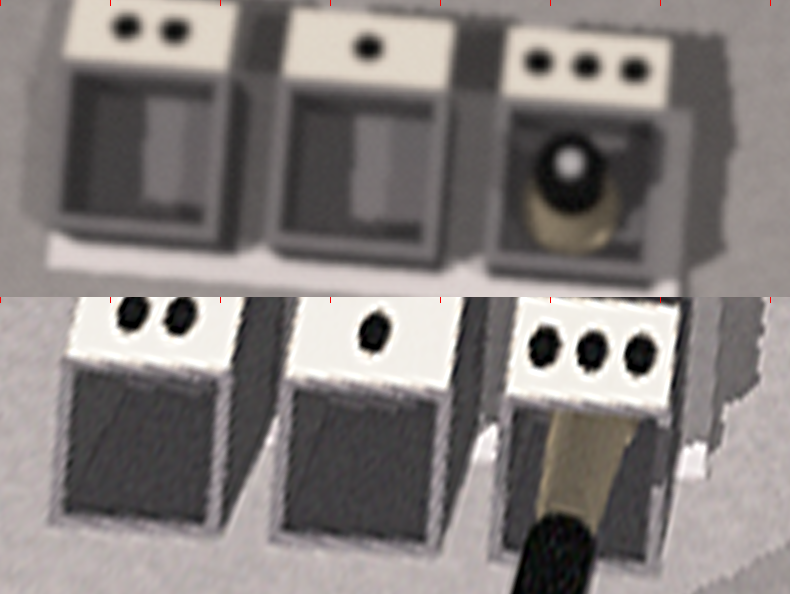

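Both views agree with the orthophotos. Outer rim centres are at ortho (361,171) for one dot and (143,151) for two dots. That puts pocket one at about (642.3, 65.7), pocket two at (651.1, 165.2), white at (451.5, -69.7) and pink at (437, 167.5). I'll turn the closing axis to world x, away from the neighbours.

Request:
servo_tool(
  rotation=[
    [0, 0, 0.09],
    [0, 0, 0.09],
    [0, 0, 0.09],
    [0, 0, 0.09],
    [0, 0, 0.09],
  ],
  slide=[
    [0.32, 1, 0],
    [0.32, 1, 0],
    [0.32, 1, 0],
    [0.32, 1, 0],
    [0.32, 1, 0],
  ],
  grip=[1, 1, 1, 1, 1],
)

```text
clock: 0.72
position: [329.3, -364.7, 231.5]
ee_rot: [-0.482, 0.876, 0.0, 0.0]
contact_force: [0.2, 0.0, -0.6]
gripper_width: 85.0
grasp_force: 0.0
```

Request:
servo_tool(
  rotation=[
    [0, 0, 0.09],
    [0, 0, 0.09],
    [0, 0, 0.09],
    [0, 0, 0.09],
    [0, 0, 0.09],
  ],
  slide=[
    [0.32, 1, 0],
    [0.32, 1, 0],
    [0.32, 1, 0],
    [0.32, 1, 0],
    [0.32, 1, 0],
  ],
  grip=[1, 1, 1, 1, 1],
)

```text
clock: 1.35
position: [393.5, -165.6, 231.2]
ee_rot: [-0.707, 0.707, 0.0, -0.0]
contact_force: [-0.8, -0.2, 0.5]
gripper_width: 85.4
grasp_force: 0.0
```

Request:
servo_tool(
  rotation=[
    [0, 0, 0],
    [0, 0, 0],
    [0, 0, 0],
    [0, 0, 0],
  ],
  slide=[
    [0.29, 0.48, -0.15],
    [0.29, 0.48, -0.15],
    [0.29, 0.48, -0.15],
    [0.29, 0.48, -0.15],
  ],
  grip=[1, 1, 1, 1],
)

```text
clock: 1.85
position: [450.8, -71.2, 200.9]
ee_rot: [-0.706, 0.708, 0.0, -0.001]
contact_force: [0.2, 0.5, 0.5]
gripper_width: 85.9
grasp_force: 0.0
```

Request:
servo_tool(
  rotation=[
    [0, 0, 0],
    [0, 0, 0],
    [0, 0, 0],
    [0, 0, 0],
    [0, 0, 0],
    [0, 0, 0],
    [0, 0, 0],
  ],
  slide=[
    [0, 0, -0.15],
    [0, 0, -0.3],
    [0, 0, -0.45],
    [0, 0, -0.55],
    [0, 0, -0.63],
    [0, 0, -0.68],
    [0, 0, -0.68],
  ],
  grip=[1, 1, 1, 1, 1, 1, 1],
)

```text
clock: 2.72
position: [450.6, -71.0, 65.1]
ee_rot: [-0.706, 0.708, 0.0, -0.0]
contact_force: [-0.4, -0.1, 0.4]
gripper_width: 85.4
grasp_force: 0.0
```

Request:
servo_tool(
  rotation=[
    [0, 0, 0],
    [0, 0, 0],
    [0, 0, 0],
    [0, 0, 0],
    [0, 0, 0],
    [0, 0, 0],
    [0, 0, 0],
    [0, 0, 0],
  ],
  slide=[
    [0, 0, 0],
    [0, 0, 0],
    [0, 0, 0],
    [0, 0, 0],
    [0, 0, 0],
    [0, 0, 0],
    [0, 0, 0],
    [0, 0, 0],
  ],
  grip=[0.5, 0.2, 0, -0.1, -0.2, -0.4, -1, -1],
)

```text
clock: 3.72
position: [450.8, -70.1, 65.5]
ee_rot: [-0.706, 0.708, 0.0, -0.0]
contact_force: [-2.7, -0.4, 4.8]
gripper_width: 30.6
grasp_force: 59.0
```

```bash
python3 -c "
from h import *
s=read_state();print(s['position'],s['gripper_width'],s['grasp_force'],s['contact_force'],s['joints'])"
```

```text
[450.77344657 -70.05033143  65.52694123] 30.642427175568045 59.02613282203674 [-2.66522836 -0.36773129  4.77805856] [ 2.03736859e-01  3.08988161e-01 -6.10773970e-01  3.67493241e-05
 -6.51456359e-01 -2.05746230e-01]
```

Request:
servo_tool(
  rotation=[
    [0, 0, 0],
    [0, 0, 0],
    [0, 0, 0],
    [0, 0, 0],
    [0, 0, 0],
    [0, 0, 0],
    [0, 0, 0],
  ],
  slide=[
    [0, 0, 0.05],
    [0, 0, 0.15],
    [0, 0, 0.3],
    [0, 0, 0.45],
    [0, 0, 0.6],
    [0, 0, 0.7],
    [0, 0, 0.7],
  ],
  grip=[-1, -1, -1, -1, -1, -1, -1],
)

```text
clock: 4.6
position: [451.8, -69.8, 206.6]
ee_rot: [-0.706, 0.708, -0.001, 0.002]
contact_force: [-0.3, -0.6, -2.9]
gripper_width: 30.8
grasp_force: 59.6
```

Request:
servo_tool(
  rotation=[
    [0, 0, 0],
    [0, 0, 0],
    [0, 0, 0],
    [0, 0, 0],
    [0, 0, 0],
    [0, 0, 0],
    [0, 0, 0],
    [0, 0, 0],
  ],
  slide=[
    [0.1, 0.07, 0],
    [0.25, 0.18, 0],
    [0.43, 0.3, 0],
    [0.6, 0.43, 0],
    [0.77, 0.55, 0],
    [0.9, 0.64, 0],
    [0.955, 0.68, 0],
    [0.955, 0.68, 0],
  ],
  grip=[-1, -1, -1, -1, -1, -1, -1, -1],
)

```text
clock: 5.6
position: [641.5, 66.1, 203.5]
ee_rot: [-0.706, 0.708, 0.001, -0.001]
contact_force: [-0.7, -0.1, -2.7]
gripper_width: 31.1
grasp_force: 59.8
```

```bash
python3 - <<'E'
from h import *
d=grab('scene','s1'); e=grab('top','t1'); print(read_state()['position'],read_state()['gripper_width'])
cv2.imwrite('pics/m1.png',np.hstack([cv2.resize(d['image'][90:290,190:420,::-1],None,fx=1.7,fy=1.7),cv2.resize(e['image'][90:290,120:350,::-1],None,fx=1.7,fy=1.7)]))
E
```

```text
[640.89375612  65.37140595 204.64144558] 30.594857027386606
```

View pics/m1.png

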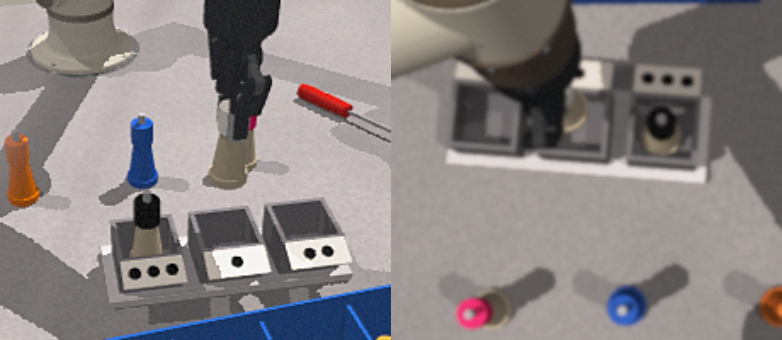

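White hangs upright at scene crop (228,150), over pocket one. I'll lower it next.

Request:
servo_tool(
  rotation=[
    [0, 0, 0],
    [0, 0, 0],
    [0, 0, 0],
    [0, 0, 0],
    [0, 0, 0],
    [0, 0, 0],
    [0, 0, 0],
    [0, 0, 0],
  ],
  slide=[
    [0.005, 0, -0.08],
    [0.005, 0, -0.2],
    [0.005, 0, -0.3],
    [0.005, 0, -0.4],
    [0.005, 0, -0.48],
    [0.005, 0, -0.54],
    [0.005, 0, -0.57],
    [0.005, 0, -0.57],
  ],
  grip=[-1, -1, -1, -1, -1, -1, -1, -1],
)

```text
clock: 6.7
position: [642.9, 65.9, 91.1]
ee_rot: [-0.706, 0.708, 0.0, -0.0]
contact_force: [0.5, 0.1, -2.1]
gripper_width: 31.2
grasp_force: 59.8
```

Request:
servo_tool(
  rotation=[
    [0, 0, 0],
    [0, 0, 0],
    [0, 0, 0],
    [0, 0, 0],
  ],
  slide=[
    [0, 0, -0.01],
    [0, 0, -0.02],
    [0, 0, -0.025],
    [0, 0, -0.025],
  ],
  grip=[-1, -1, -1, -1],
)

```text
clock: 7.2
position: [643.0, 66.0, 86.3]
ee_rot: [-0.706, 0.708, -0.0, 0.0]
contact_force: [-0.2, 0.4, -1.9]
gripper_width: 30.4
grasp_force: 59.8
```

Request:
servo_tool(
  rotation=[
    [0, 0, 0],
    [0, 0, 0],
    [0, 0, 0],
  ],
  slide=[
    [0, 0, -0.005],
    [0, 0, -0.01],
    [0, 0, -0.01],
  ],
  grip=[-1, -1, -1],
)

```text
clock: 7.58
position: [642.9, 66.0, 84.2]
ee_rot: [-0.706, 0.708, 0.0, -0.0]
contact_force: [-0.1, 0.1, -1.6]
gripper_width: 30.5
grasp_force: 59.8
```

Request:
servo_tool(
  rotation=[
    [0, 0, 0],
    [0, 0, 0],
    [0, 0, 0],
  ],
  slide=[
    [0, 0, -0.004],
    [0, 0, -0.006],
    [0, 0, -0.006],
  ],
  grip=[-1, -1, -1],
)

```text
clock: 7.95
position: [643.1, 66.0, 83.6]
ee_rot: [-0.706, 0.708, -0.0, 0.0]
contact_force: [-1.1, -0.2, 1.3]
gripper_width: 30.5
grasp_force: 60.0
```

The force change shows it is on the floor, so I'll release and retreat upward.

Request:
servo_tool(
  rotation=[
    [0, 0, 0],
    [0, 0, 0],
    [0, 0, 0],
    [0, 0, 0],
    [0, 0, 0],
    [0, 0, 0],
    [0, 0, 0],
    [0, 0, 0],
  ],
  slide=[
    [0, 0, 0],
    [0, 0, 0],
    [0, 0, 0],
    [0, 0, 0],
    [0, 0, 0],
    [0, 0, 0],
    [0, 0, 0],
    [0, 0, 0],
  ],
  grip=[-0.2, -0.1, 0.1, 0.3, 0.6, 1, 1, 1],
)

```text
clock: 8.95
position: [643.0, 66.0, 83.1]
ee_rot: [-0.706, 0.708, 0.0, -0.0]
contact_force: [0.6, 0.7, 0.7]
gripper_width: 85.5
grasp_force: 0.0
```

Request:
servo_tool(
  rotation=[
    [0, 0, 0],
    [0, 0, 0],
    [0, 0, 0],
    [0, 0, 0],
    [0, 0, 0],
    [0, 0, 0],
  ],
  slide=[
    [0, 0, 0.1],
    [0, 0, 0.25],
    [0, 0, 0.45],
    [0, 0, 0.65],
    [0, 0, 0.7],
    [0, 0, 0.7],
  ],
  grip=[1, 1, 1, 1, 1, 1],
)

```text
clock: 9.7
position: [642.9, 66.1, 223.3]
ee_rot: [-0.706, 0.708, 0.0, 0.0]
contact_force: [1.1, 0.2, -0.6]
gripper_width: 85.3
grasp_force: 0.0
```

Request:
servo_tool(
  rotation=[
    [0, 0, 0],
    [0, 0, 0],
    [0, 0, 0],
    [0, 0, 0],
    [0, 0, 0],
    [0, 0, 0],
  ],
  slide=[
    [-0.25, 0.12, 0],
    [-0.5, 0.25, 0],
    [-0.75, 0.38, 0],
    [-1, 0.5, -0.1],
    [-1, 0.5, -0.1],
    [-1, 0.5, -0.1],
  ],
  grip=[1, 1, 1, 1, 1, 1],
)

```text
clock: 10.45
position: [443.0, 166.0, 202.5]
ee_rot: [-0.707, 0.708, -0.0, -0.001]
contact_force: [0.8, 0.7, 0.4]
gripper_width: 85.5
grasp_force: 0.0
```

```bash
python3 - <<'E'
from h import *
d=grab('scene','s2'); e=grab('top','t2'); print(read_state()['position'],read_state()['gripper_width'])
cv2.imwrite('pics/m2.png',np.hstack([cv2.resize(d['image'][90:290,190:420,::-1],None,fx=1.7,fy=1.7),cv2.resize(e['image'][90:290,120:350,::-1],None,fx=1.7,fy=1.7)]))
E
```

```text
[443.93876131 165.90413342 202.89731908] 85.42971426260806
```

View pics/m2.png

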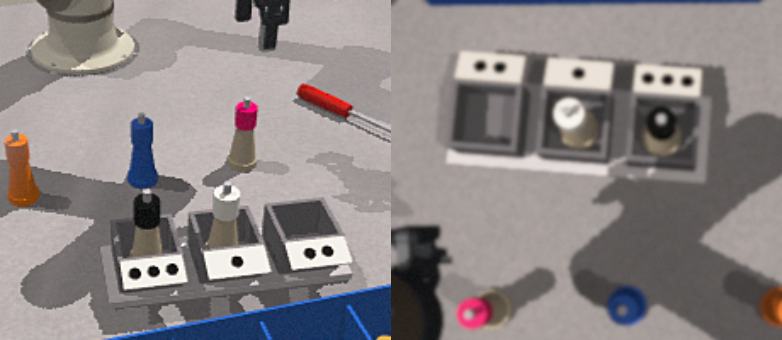

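White stands upright in pocket one, at scene crop (227,215). Before descending I'll project the TCP against the pink cone as a check, since the gripper looks offset at scene crop (265,25).

```bash
python3 - <<'E'
from h import *
for n in ('s2','t2'):
    d=dict(np.load(n+'.npz')); X=np.array([[443.5,166,203],[437,167.5,100],[437,167.5,114],[437,167.5,0]],float)
    p=cv2.projectPoints(X,d['rvec'],d['tvec'],d['camera_matrix'],None)[0].reshape(-1,2); o=(190,90) if n=='s2' else (120,90)
    print(n,((p-o)*1.7).round(0).tolist())
    P=np.load(n[0]+'0P.npy')
d=dict(np.load('t2.npz'));K=d['camera_matrix'];R=cv2.Rodrigues(d['rvec'])[0];v,u=np.mgrid[:420,:560]
P=(np.stack([u,v,np.ones_like(u)],-1)@np.linalg.inv(K).T*d['depth'][...,None]-d['tvec'].reshape(3))@R
for c,x,y,z in(('pink',437,167,100),('white',643,66,118)):
    q=P[(np.hypot(P[...,0]-x,P[...,1]-y)<30)&(abs(P[...,2]-z)<3)]; print(c,len(q),np.round(cv2.minEnclosingCircle(q[:,:2].astype(np.float32)),1) if 0 else (cv2.minEnclosingCircle(q[:,:2].astype(np.float32)),q[:,2].mean()))
E
```

```text
s2 [[253.0, 44.0], [247.0, 107.0], [247.0, 98.0], [242.0, 163.0]]
t2 [[54.0, 311.0], [81.0, 312.0], [78.0, 313.0], [103.0, 307.0]]
pink 208 (((436.6229553222656, 169.099609375), 15.611120223999023), np.float64(100.134116164563))
white 203 (((642.5324096679688, 66.84303283691406), 15.981242179870605), np.float64(118.01622385312076))
```

It's consistent: the far-side finger accounts for the offset. White's collar top is at z = 118.0, so it is seated. Now the pink cone.

Request:
servo_tool(
  rotation=[
    [0, 0, 0],
    [0, 0, 0],
    [0, 0, 0],
    [0, 0, 0],
    [0, 0, 0],
    [0, 0, 0],
    [0, 0, 0],
    [0, 0, 0],
  ],
  slide=[
    [-0.03, 0.01, 0],
    [-0.03, 0.01, -0.15],
    [-0.03, 0.01, -0.3],
    [-0.03, 0.01, -0.45],
    [-0.03, 0.01, -0.56],
    [-0.03, 0.01, -0.64],
    [-0.03, 0.01, -0.69],
    [-0.03, 0.01, -0.69],
  ],
  grip=[1, 1, 1, 1, 1, 1, 1, 1],
)

```text
clock: 11.55
position: [437.0, 167.7, 64.6]
ee_rot: [-0.706, 0.708, 0.0, -0.001]
contact_force: [-0.5, 0.1, -0.2]
gripper_width: 85.1
grasp_force: 0.0
```

Request:
servo_tool(
  rotation=[
    [0, 0, 0],
    [0, 0, 0],
    [0, 0, 0],
    [0, 0, 0],
    [0, 0, 0],
    [0, 0, 0],
    [0, 0, 0],
    [0, 0, 0],
  ],
  slide=[
    [0, 0, 0],
    [0, 0, 0],
    [0, 0, 0],
    [0, 0, 0],
    [0, 0, 0],
    [0, 0, 0],
    [0, 0, 0],
    [0, 0, 0],
  ],
  grip=[0.5, 0.2, 0, -0.1, -0.2, -0.4, -1, -1],
)

```text
clock: 12.55
position: [436.7, 167.9, 65.3]
ee_rot: [-0.706, 0.708, 0.0, -0.0]
contact_force: [-2.7, -0.3, 6.2]
gripper_width: 31.0
grasp_force: 59.0
```

Request:
servo_tool(
  rotation=[
    [0, 0, 0],
    [0, 0, 0],
    [0, 0, 0],
    [0, 0, 0],
    [0, 0, 0],
    [0, 0, 0],
    [0, 0, 0],
  ],
  slide=[
    [0, 0, 0.05],
    [0, 0, 0.15],
    [0, 0, 0.3],
    [0, 0, 0.45],
    [0, 0, 0.6],
    [0, 0, 0.7],
    [0, 0, 0.7],
  ],
  grip=[-1, -1, -1, -1, -1, -1, -1],
)

```text
clock: 13.42
position: [437.8, 168.5, 206.5]
ee_rot: [-0.706, 0.708, -0.0, 0.002]
contact_force: [-1.4, 0.6, -2.2]
gripper_width: 30.9
grasp_force: 59.6
```

Request:
servo_tool(
  rotation=[
    [0, 0, 0],
    [0, 0, 0],
    [0, 0, 0],
    [0, 0, 0],
    [0, 0, 0],
    [0, 0, 0],
    [0, 0, 0],
  ],
  slide=[
    [0.1, 0, 0],
    [0.25, 0, 0],
    [0.43, -0.01, 0],
    [0.6, -0.01, 0],
    [0.77, -0.015, 0],
    [0.92, -0.015, 0],
    [1, -0.015, 0],
  ],
  grip=[-1, -1, -1, -1, -1, -1, -1],
)

```text
clock: 14.3
position: [637.6, 164.5, 202.2]
ee_rot: [-0.706, 0.708, 0.001, -0.002]
contact_force: [0.1, 0.1, -2.4]
gripper_width: 31.0
grasp_force: 59.7
```

Request:
servo_tool(
  rotation=[
    [0, 0, 0],
    [0, 0, 0],
    [0, 0, 0],
    [0, 0, 0],
  ],
  slide=[
    [0.05, 0, 0],
    [0.07, 0, 0],
    [0.07, 0, 0],
    [0.07, 0, 0],
  ],
  grip=[-1, -1, -1, -1],
)

```text
clock: 14.8
position: [650.5, 165.1, 205.3]
ee_rot: [-0.706, 0.708, 0.0, 0.0]
contact_force: [0.2, 0.4, -2.7]
gripper_width: 30.8
grasp_force: 59.7
```

Request:
servo_tool(
  rotation=[
    [0, 0, 0],
    [0, 0, 0],
    [0, 0, 0],
    [0, 0, 0],
    [0, 0, 0],
    [0, 0, 0],
    [0, 0, 0],
    [0, 0, 0],
  ],
  slide=[
    [0, 0, -0.08],
    [0, 0, -0.2],
    [0, 0, -0.3],
    [0, 0, -0.4],
    [0, 0, -0.48],
    [0, 0, -0.54],
    [0, 0, -0.57],
    [0, 0, -0.57],
  ],
  grip=[-1, -1, -1, -1, -1, -1, -1, -1],
)

```text
clock: 15.8
position: [651.0, 165.0, 90.9]
ee_rot: [-0.706, 0.708, 0.0, -0.0]
contact_force: [0.4, 0.9, -1.5]
gripper_width: 30.8
grasp_force: 59.7
```

Request:
servo_tool(
  rotation=[
    [0, 0, 0],
    [0, 0, 0],
    [0, 0, 0],
    [0, 0, 0],
    [0, 0, 0],
  ],
  slide=[
    [0, 0, -0.01],
    [0, 0, -0.02],
    [0, 0, -0.03],
    [0, 0, -0.035],
    [0, 0, -0.035],
  ],
  grip=[-1, -1, -1, -1, -1],
)

```text
clock: 16.42
position: [650.9, 165.0, 84.0]
ee_rot: [-0.706, 0.708, 0.0, -0.0]
contact_force: [-0.1, 0.6, -1.6]
gripper_width: 30.3
grasp_force: 59.7
```

Request:
servo_tool(
  rotation=[
    [0, 0, 0],
    [0, 0, 0],
    [0, 0, 0],
  ],
  slide=[
    [0, 0, -0.004],
    [0, 0, -0.006],
    [0, 0, -0.006],
  ],
  grip=[-1, -1, -1],
)

```text
clock: 16.8
position: [651.1, 165.0, 83.4]
ee_rot: [-0.706, 0.708, -0.0, 0.0]
contact_force: [-1.2, 0.3, 0.5]
gripper_width: 30.4
grasp_force: 59.9
```

Contact at the same height as for white, so I'll release and retreat.

Request:
servo_tool(
  rotation=[
    [0, 0, 0],
    [0, 0, 0],
    [0, 0, 0],
    [0, 0, 0],
    [0, 0, 0],
    [0, 0, 0],
    [0, 0, 0],
    [0, 0, 0],
  ],
  slide=[
    [0, 0, 0],
    [0, 0, 0],
    [0, 0, 0],
    [0, 0, 0],
    [0, 0, 0],
    [0, 0, 0],
    [0, 0, 0],
    [0, 0, 0],
  ],
  grip=[-0.2, -0.1, 0.1, 0.3, 0.6, 1, 1, 1],
)

```text
clock: 17.8
position: [651.0, 165.0, 82.9]
ee_rot: [-0.706, 0.708, 0.0, 0.0]
contact_force: [0.0, 0.1, -0.4]
gripper_width: 85.2
grasp_force: 0.0
```

Request:
servo_tool(
  rotation=[
    [0, 0, 0],
    [0, 0, 0],
    [0, 0, 0],
    [0, 0, 0],
    [0, 0, 0],
    [0, 0, 0],
  ],
  slide=[
    [0, 0, 0.1],
    [0, 0, 0.25],
    [0, 0, 0.45],
    [0, 0, 0.65],
    [0, 0, 0.7],
    [0, 0, 0.7],
  ],
  grip=[1, 1, 1, 1, 1, 1],
)

```text
clock: 18.55
position: [650.9, 165.1, 223.2]
ee_rot: [-0.706, 0.708, 0.0, 0.001]
contact_force: [0.6, -0.1, -0.3]
gripper_width: 85.3
grasp_force: 0.0
```

Request:
servo_tool(
  rotation=[
    [0, 0, 0],
    [0, 0, 0],
    [0, 0, 0],
    [0, 0, 0],
    [0, 0, 0],
    [0, 0, 0],
  ],
  slide=[
    [-0.25, 0, 0],
    [-0.5, 0, 0],
    [-0.75, 0, 0],
    [-1, 0, 0],
    [-1, 0, 0],
    [-1, 0, 0],
  ],
  grip=[1, 1, 1, 1, 1, 1],
)

```text
clock: 19.3
position: [450.9, 165.0, 222.2]
ee_rot: [-0.707, 0.708, 0.0, -0.001]
contact_force: [-0.3, -0.1, -0.9]
gripper_width: 85.4
grasp_force: 0.0
```

```bash
python3 - <<'E'
from h import *
d=grab('scene','s3'); e=grab('top','t3'); print(read_state()['position'],read_state()['gripper_width'])
cv2.imwrite('pics/m3.png',np.hstack([cv2.resize(d['image'][90:290,190:420,::-1],None,fx=1.7,fy=1.7),cv2.resize(e['image'][90:290,120:350,::-1],None,fx=1.7,fy=1.7)]))
d=e;K=d['camera_matrix'];R=cv2.Rodrigues(np.array(d['rvec'],float))[0];v,u=np.mgrid[:420,:560]
P=(np.stack([u,v,np.ones_like(u)],-1)@np.linalg.inv(K).T*d['depth'][...,None]-np.array(d['tvec']).reshape(3))@R
for c,x,y,z in(('pink',651,165,118),('white',643,66,118)):
    q=P[(np.hypot(P[...,0]-x,P[...,1]-y)<30)&(abs(P[...,2]-z)<3)]; print(c,len(q),cv2.minEnclosingCircle(q[:,:2].astype(np.float32)),q[:,2].mean())
E
```

```text
[451.61631121 165.09396219 222.1933436 ] 85.4627143180161
pink 206 ((650.5512084960938, 166.0276641845703), 15.77904224395752) 117.94598616919939
white 207 ((642.7973022460938, 67.10201263427734), 15.83203411102295) 117.91290051889044
```

View pics/m3.png

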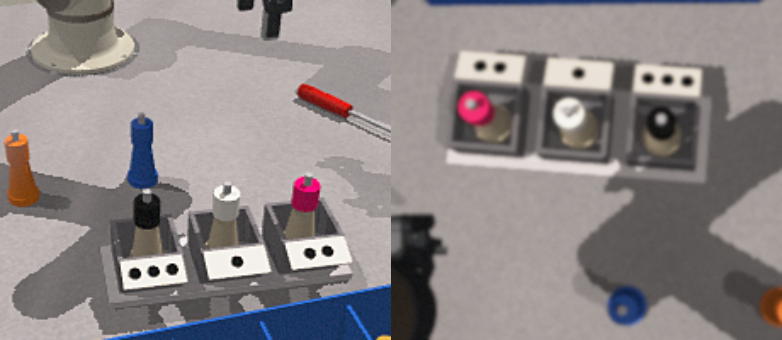

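Both cones stand upright and seated: white at scene crop (227,205) in the one-dot pocket, pink at (306,195) in the two-dot pocket. I'm handing the job in.

```bash
python3 -c "
from h import *
print(job_done())"
```

```text
the job is handed in; nothing more can be done
None
```

The white cone is standing in the one-dot pocket and the pink cone in the two-dot pocket, placed in that order. Both are upright, on the pocket floor and released, and the job is handed in at about 19 s.

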